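# Scan the sample label, then hold the glass cell in the photometer's light path

### The arm

A 7-joint arm with a two-finger parallel gripper is mounted at the origin on the work surface. World frame = base frame: x ahead of the robot, y to its left, z up, the work surface at z = 0. Lengths are in m, angles in rad, forces in N, time in s.
With the tool pointing down it reaches from about 0.425 to 0.975 m from the base axis. Payload 16.7 kg.
Tool frame: the origin (TCP) lies at the very end of the fingers, on their centre line; the grasp point (between the pads) lies 19 mm behind it; z points along the fingers, y is the line along which they close (so a half turn about z gives the same grasp; the last joint's range is limited). The gripper opens to 85 mm and grips with 20 to 120 N. Pads are 22 mm wide; open, the fingers measure 114 mm over their backs; the gripper's body (76 mm by 85 mm) begins 54 mm behind the grasp point. The pads swing forward as they close: fully open they stand 13 mm farther back than shut.
Start: joints at [-1.433, 0.426, 0.074, 1.606, -0.034, 1.111, -0.067], TCP at [0.192, 0.647, 0.231] pointing down, gripper open.
Joint ranges: [-2.85, 2.85], [-0.5, 2.14], [-1.23, 1.37], [0.21, 2.46], [-1.02, 4.16], [0.16, 2.05], [-2.73, 2.73]. Speed limits (rad/s): [1.89, 1.89, 2.39, 2.39, 3.01, 3.01, 3.01].

### API

Orientations are given as a rotation vector (axis times angle).
In Python, from rig import env, grab_frame, camera_model gives the robot as it stands. The module is installed in compiled form; this text tells all that it offers.
- The arm moves only by the tool drive_tool, never from a script. Its argument "increments" is one flat list of numbers, 6 for each row, row after row: the shift along the tool's x, y, z in mm, then the turn, a rotation vector about the tool's x, y, z in rad. In form: [dx, dy, dz, rx, ry, rz, dx, dy, dz, rx, ry, rz, ...]. A call has 1 to 10 rows; each row is the pose to reach, as a shift and turn from the pose commanded when the call began, along the tool's axes at that moment; what a row does not reach only later rows make up. A row lasts 1/8 s, in which the tool goes at most 62.5 mm and 10.7 degrees, less where a joint would pass 70% of its speed; a pose out of reach is approached as far as the arm can. A call with a gripper value outside its range is refused whole. "jaw" is the closure, from -1 (fully open) to 1 (shut), set as the call begins (left out, the last holds). The fingers move at their own pace and stop on an object; "force" is the grip in N (left out, the last holds). Time passes only in rows, so rows that repeat a pose let the fingers close. It gives the time, the measured TCP pose, the force, the opening and the grip force at its end, in the units of the state.
- env.state(): the state, without advancing time (a new reading comes with each control period).
- grab_frame(name): name is "scene" or "top" or "wrist"; returns the picture (400x640x3 uint8, red, green, blue); there is no depth.
- camera_model(name): a dict with "fov_y" (degrees; the focal length in pixels is half the picture's height over the tangent of half this angle, whatever the lens; pixels are square), "cx", "cy" (the principal point, pixels), "distortion" ([k1, k2, p1, p2, k3] as OpenCV has them; the pictures are not rectified), "rvec" (rotation vector, rad) and "tvec" (3), from world to camera coordinates, as OpenCV has them. Camera axes: x right, y down, z forward; pixel columns grow to the right and rows downward; lengths in m; the calibration is good to about 2 mm. A picture is of the moment at which its call begins: read the wrist's pose just before it. camera_model takes no time and is no camera call; for the wrist camera it gives the pose at the moment of the call.
- env.close_job(): hands the job in; it is judged then, once.
The state is a dict: "clock": time; "joint_positions": joint angles; "qvel": joint speeds; "joint_torque": joint torques, N m; "ee_pos": TCP position; "tcp_rot": TCP orientation; "force": force on the tool from outside, world axes, zero at the start; "moment": the same for the moment, N m; "gripper_width": opening from 0.0 (shut) to 1.0 (fully open); "gripper_force": force on a finger pad.
Only numpy, scipy, OpenCV 4.12 (cv2) and the standard library are available. Lean on these libraries where they do the work, as an engineer would, in place of code of your own. Each camera call takes 0.05 s, during which the arm holds its last target. There are 200 camera calls.

### The job

Take the stick scanner out of its holder, point its lower end square at the middle of the barcode label on the sloping board from a few centimetres away, hold it steady there for about a second, and put it back fully home in its holder. Then pick up the longest of the three glass cells by its two frosted long sides only, never touching its clear end windows, and hold it upright and still in the photometer's light path, midway between the two lenses with its windows squarely facing them and its middle level with the lenses, clear of the photometer. The program finishes while the gripper is still holding the cell there; leave the other cells and the loose pipe fittings where they are.

Things in the scene. Friction and masses are not known exactly. Their poses are not given: they have to be found in the camera images.
- scanner: stick barcode scanner, black round stick 28 mm in diameter and 150 mm long (its lowest 16 mm taper to 22 mm), about 0.12 kg, standing loosely upright, reading end down, in a hole of the holder so that its upper 95 mm show. Origin: middle of the reading end; its z axis runs from the reading end up the stick to the blunt end, so it reads along its -z
- holder: fixed grey plastic block, 70 x 70 mm and 60 mm high, origin under its centre; in its top is one round hole, 35 mm wide and 55 mm deep, on its centre axis, in which the scanner stands: the scanner's origin is then 5 mm above the holder's origin
- label: white paper label 45 x 75 mm with black bars, on a fixed sloping aluminium board (85 x 110 mm, 32 mm high at its middle, 53 mm at its top edge). Origin: middle of the label's face; z axis: out of the face, leaning 0.45 rad (26 degrees) from vertical towards the side where the board is lowest (roughly to the right as the robot sees it, -y); y is level along the label's 75 mm length
- cell_long: the longest of three glass cells on the tray: a sealed solid block 44 mm long (its x), 24 mm wide (its y) and 60 mm high (its z), 0.11 to 0.21 kg; origin under its centre. The two 24 mm wide end faces (at plus and minus x) are the clear windows, the two 44 mm long side faces (at plus and minus y) are frosted
- cell_long_center (a point): middle of the longest cell, 30 mm above its underside
- cell_long_window_a: clear window on the +x end face of the longest cell, 22 x 56 mm, 2 mm thick, flush with the end; origin at its middle. Not to be touched
- cell_long_window_b: the other clear window, on the -x end face
- tray: fixed flat black plastic tray, 90 mm (x) by 240 mm (y), floor 4 mm above the table, rim 8 mm high; origin under its centre. The three cells stand on it in a row along its y, 75 mm apart, in any order, with their windows towards its long rims
- photometer: fixed bench photometer: aluminium base plate 260 x 85 x 15 mm with two white heads, each 55 x 70 mm, tops 135 mm above the table (145 mm with the fins), facing each other along its x axis 130 mm apart (118 mm between their round lenses, 30 mm in diameter); the gap between the heads is open above and at both sides. Origin under its centre; light path along its x, 105 mm above the table
- beam_mid (a point): middle of the light path, midway between the two lenses, 105 mm above the table; axes as the photometer's: x along the light, z up
- cell_mid: bystander: glass cell 26 mm long, 24 mm wide, 60 mm high, on the tray; origin under its centre
- cell_short: bystander: glass cell 16 mm long, 24 mm wide, 60 mm high, on the tray; origin under its centre
- coupling: bystander: grey plastic pipe coupling, a tube 64 mm wide and 55 mm high; origin under its centre
- end_cap: bystander: grey plastic end cap 60 mm wide, 38 mm high; origin under its centre
- union_nut: bystander: black plastic union nut 60 mm wide, 55 mm high; origin under its centre
- pipe_stub: bystander: upright steel pipe stub 42 mm wide, 75 mm high; origin under its centre
- gasket_ring: bystander: flat black rubber ring 70 mm wide, 18 mm high; origin under its centre
There are look-alikes about, which are no part of the job. Leave any blue or purple look-alike of the cell_long alone.

How it is judged:
By the outcome, as a careful person would: the job done as asked, in the order asked, and still so for the second after the job is handed in, while the arm keeps its last pose, push and grip.
It also fails if it takes over 58 s, if anything falls off the work surface, if the arm or the gripper's body presses on something with over 40 N, if the wrist force passes 120 N, or if a joint passes its speed limit or range.

## Working session

There is one attempt and no reset: what is moved stays moved. The work goes in short steps, Python scripts to look and compute and a tool call to move; the robot and the scene stay as the last step left them, time stands still between calls to the robot, and variables do not carry over. Pictures are saved under pics/ and viewed, at most 10 in all, crops included, and the job is handed in when it is done.

Besides the shell and the picture viewer there is one more tool, called after "Request:" as name(argument=value, ...), one argument or row to a line, values as JSON. drive_tool: Moves the arm, as the interface text tells. Its arguments: {"type":"object","properties":{"increments":{"type":"array"},"jaw":{"type":"number"},"force":{"type":"number"}},"required":["increments"]}

```bash
mkdir -p pics; python3 - <<'E'
from rig import env, grab_frame, camera_model
import cv2
s=env.state(); print({k:s[k] for k in ('clock','ee_pos','tcp_rot','force','gripper_width')})
for n in ('scene','top','wrist'):
    m=camera_model(n); print(n,m)
    cv2.imwrite(f'pics/{n}0.png',grab_frame(n)[:,:,::-1])
E
```

```text
{'clock': 0.0, 'ee_pos': array([0.19148958, 0.64683666, 0.23060355]), 'tcp_rot': array([-4.50580959e-01, -3.10899323e+00,  2.04431323e-03]), 'force': array([ 0.37441583, -0.46919332, -0.24605454]), 'gripper_width': 0.9981908035796753}
scene {'fov_y': 52.99869376572754, 'cx': 319.9436435544227, 'cy': 199.25104287728556, 'distortion': array([-0.06486536,  0.        ,  0.        ,  0.        ,  0.        ]), 'rvec': array([ 1.32563378,  2.2347065 , -0.89124655]), 'tvec': array([ 0.24617467, -0.27778051,  1.27045805])}
top {'fov_y': 45.46852877961513, 'cx': 319.05135604251905, 'cy': 201.1733727078491, 'distortion': array([-0.10423567,  0.        ,  0.        ,  0.        ,  0.        ]), 'rvec': array([ 2.10293409, -2.16500009,  0.14311476]), 'tvec': array([0.03658695, 0.55527038, 1.20935426])}
wrist {'fov_y': 58.92837496034347, 'cx': 312.7847326566868, 'cy': 198.06280867156056, 'distortion': array([-0.00582377,  0.        ,  0.        ,  0.        ,  0.        ]), 'rvec': array([-2.29736261, -1.7135304 , -0.28180926]), 'tvec': array([-0.67414861, -0.04119755,  0.37995099])}
```

View pics/top0.png

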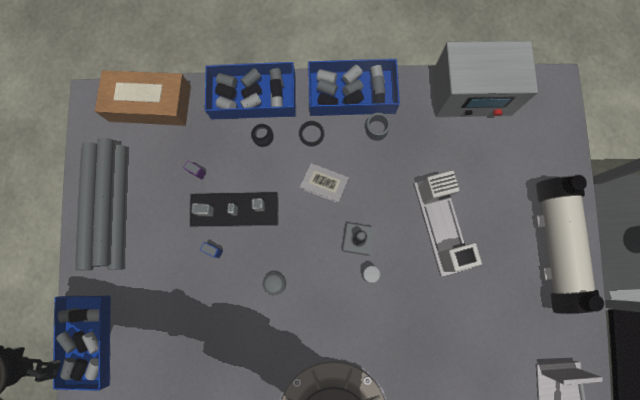

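View pics/scene0.png

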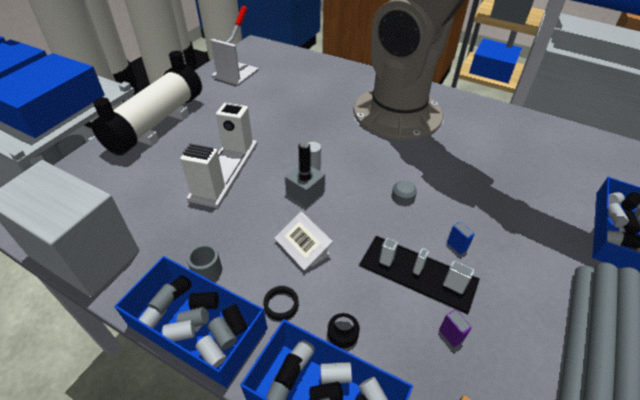

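Top view: the scanner in its holder is at about (358,237), the label at (324,182) and the photometer from (443,185) to (463,258). Three cells stand on the tray: (203,209) is long, (232,208) short and (258,204) mid. The look-alikes are purple at (195,170) and blue at (211,249). In the scene view the clear longest cell is at (459,277). I'll confirm it in an enlarged crop.

```bash
cat > h.py <<'E'
import numpy as np, cv2
from scipy.spatial.transform import Rotation as R
from rig import env, grab_frame, camera_model
def cam(n):
    m=camera_model(n); f=200/np.tan(np.radians(m['fov_y'])/2)
    K=np.array([[f,0,m['cx']],[0,f,m['cy']],[0,0,1]])
    return K,np.array(m['distortion']),np.array(m['rvec']),np.array(m['tvec'])
def ray(c,uv):
    K,d,r,t=c; p=cv2.undistortPoints(np.array(uv,float).reshape(-1,1,2),K,d).reshape(-1,2)
    Rm=R.from_rotvec(r).as_matrix(); D=np.c_[p,np.ones(len(p))]@Rm
    return -Rm.T@t, D/np.linalg.norm(D,axis=1)[:,None]
def onz(c,uv,z):
    o,D=ray(c,uv); return o+D*((z-o[2])/D[:,2])[:,None]
def proj(c,P):
    K,d,r,t=c; return cv2.projectPoints(np.array(P,float).reshape(-1,1,3),r,t,K,d)[0].reshape(-1,2)
def cross(rays):
    A=np.zeros((3,3));b=np.zeros(3)
    for o,d in rays: M=np.eye(3)-np.outer(d,d);A+=M;b+=M@o
    return np.linalg.solve(A,b)
def togo(P,Rt):
    "shift (mm) and turn in current tool axes to reach TCP pos P, rotation Rt"
    s=env.state(); R0=R.from_rotvec(s['tcp_rot'])
    return np.round(1000*R0.inv().apply(np.array(P)-s['ee_pos']),1), np.round((R0.inv()*Rt).as_rotvec(),4)
def ik_rot(yaw): # tool down, tool y (closing line) at world angle yaw
    y=np.array([np.cos(yaw),np.sin(yaw),0]); z=np.array([0,0,-1.]); return R.from_matrix(np.c_[np.cross(y,z),y,z])
E
python3 - <<'E'
from h import *
s=cv2.imread('pics/scene0.png');t=cv2.imread('pics/top0.png')
a=cv2.resize(t[150:290,180:490],None,fx=2.5,fy=2.5,interpolation=2)
b=cv2.resize(s[205:325,345:485],None,fx=2,fy=2,interpolation=2)
o=np.zeros((350+240,775,3),np.uint8);o[:350]=a;o[350:,:280]=b
b=cv2.resize(s[90:210,170:330],None,fx=2,fy=2,interpolation=2);o[350:,300:620]=b
cv2.imwrite('pics/c1.png',o)
c=cam('top')
for n,uv,z in [('scan',(360,232),.155),('holder',(356,238),.06),('label',(324,182),.032),('long',(203,209),.064),('short',(232,208),.064),('mid',(258,204),.064),('phA',(443,185),.14),('phB',(465,258),.14),('tool0',(0,0),0)]:
    print(n,onz(c,[uv],z).round(3))
w=cam('wrist');st=env.state();print(st['ee_pos'],ray(w,[(w[0][0,2],w[0][1,2])]), R.from_rotvec(st['tcp_rot']).as_matrix().round(3))
E
```

```text
scan [[ 0.462 -0.076  0.155]]
holder [[ 0.455 -0.072  0.06 ]]
label [[0.609 0.006 0.032]]
long [[0.541 0.322 0.064]]
short [[0.542 0.246 0.064]]
mid [[0.55  0.178 0.064]]
phA [[ 0.572 -0.284  0.14 ]]
phB [[ 0.393 -0.325  0.14 ]]
tool0 [[1.246 1.026 0.   ]]
[0.1915005  0.64694666 0.23078698] (array([0.11283976, 0.67000968, 0.37283115]), array([[ 0.30747161, -0.09180991, -0.94711781]])) [[-0.959  0.284 -0.   ]
 [ 0.284  0.959 -0.001]
 [-0.    -0.001 -1.   ]]
```

View pics/c1.png

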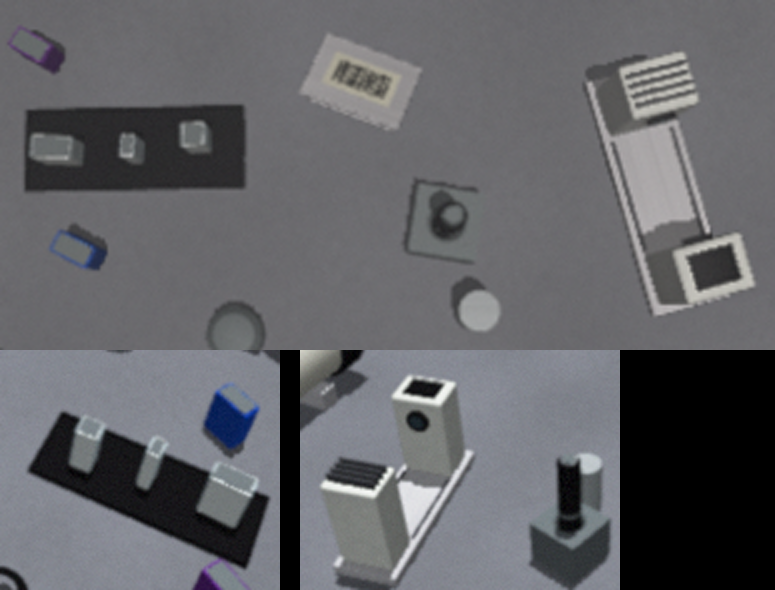

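The crop confirms the clear longest cell is the leftmost one on the tray, top (203,209). The other two are narrower, and the blue and purple blocks stand off the tray. Its 44 mm side seems to run along the tray's length, and the label's length also looks different from the text, so I'll check both from close by with the wrist camera.

Request:
drive_tool(
  increments=[-30,-26,-5,0,0,0,-80,-70,-11,0,0,0,-125,-110,-17,0,0,0,-170,-149,-23,0,0,0,-215,-188,-29,0,0,0,-260,-228,-35,0,0,0,-305,-267,-41,0,0,0,-350,-306,-47,0,0,0,-380,-333,-50,0,0,0,-380,-333,-50,0,0,0],
  jaw=-1,
  force=60,
)

```text
clock: 1.4
ee_pos: [0.4628, 0.2171, 0.2816]
tcp_rot: [0.458, 3.107, -0.0]
force: [0.1, 1.1, -0.7]
gripper_width: 0.999
gripper_force: 0.0
```

```bash
python3 - <<'E'
from h import *
import pickle
w=cam('wrist');im=grab_frame('wrist');pickle.dump((w,im),open('w1.pkl','wb'))
cv2.imwrite('pics/w1.png',im[:,:,::-1]);s=env.state();print(s['clock'],s['ee_pos'],s['tcp_rot'],w[3])
E
```

```text
1.45 [0.46186464 0.21901255 0.28137002] [4.54600115e-01 3.10851290e+00 1.36562834e-04] [-0.34184473 -0.41818598  0.30517332]
```

View pics/w1.png

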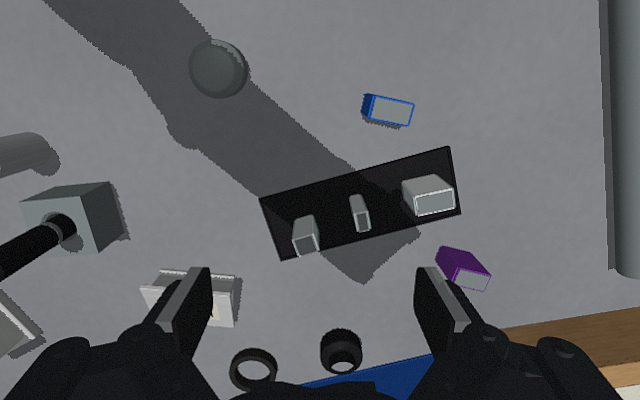

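The wrist view shows the long cell's top at (434,202), with its 44 mm side along the tray's length. That means the 24 mm windows face along the tray and the gripper closes across the tray. The board at (195,295) is partly hidden by a finger, so next I'll look at the label and scanner.

Request:
drive_tool(
  increments=[-25,-32,-5,0,0,0,-60,-75,-12,0,0,0,-95,-120,-20,0,0,0,-130,-163,-27,0,0,0,-147,-185,-30,0,0,0,-147,-185,-30,0,0,0],
)

```text
clock: 2.2
ee_pos: [0.5502, 0.0, 0.3112]
tcp_rot: [-0.453, -3.109, 0.001]
force: [-0.6, 1.1, -0.7]
gripper_width: 1.0
gripper_force: 0.0
```

```bash
python3 - <<'E'
from h import *
import pickle
w=cam('wrist');im=grab_frame('wrist');pickle.dump((w,im),open('w2.pkl','wb'))
cv2.imwrite('pics/w2.png',im[:,:,::-1]);s=env.state();print(s['clock'],s['ee_pos'],s['tcp_rot'])
E
```

```text
2.25 [0.54981911 0.00152664 0.3109533 ] [-4.50691330e-01 -3.10847231e+00  2.47835677e-04]
```

View pics/w2.png

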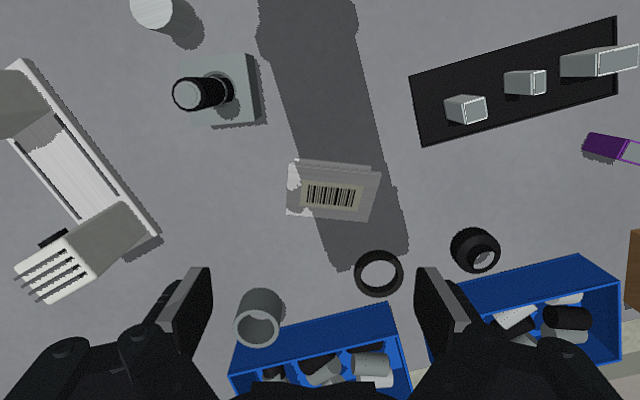

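Wrist view 2: the scanner's top end is at about (186,95), the holder's top around (218,90), the label at (332,195) and the photometer at lower left, (40,265) to (30,90). I'll enlarge the label in all three views to get its corners and slope.

```bash
python3 - <<'E'
from h import *
w=cv2.imread('pics/w2.png');s=cv2.imread('pics/scene0.png');t=cv2.imread('pics/top0.png')
o=np.zeros((600,800,3),np.uint8)
def put(im,x0,y0,x1,y1,k,X,Y):
    a=cv2.resize(im[y0:y1,x0:x1],None,fx=k,fy=k,interpolation=2); a=np.clip(a*1.3,0,255);o[Y:Y+a.shape[0],X:X+a.shape[1]]=a
put(w,280,150,390,230,4,0,0)      # label wrist
put(s,265,205,340,275,4,450,0)    # scene
put(t,295,158,355,206,4,450,300)  # top
put(w,160,45,270,135,3,0,325)     # scanner wrist
cv2.imwrite('pics/c2.png',o)
E
```

```text
(no output)
```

View pics/c2.png

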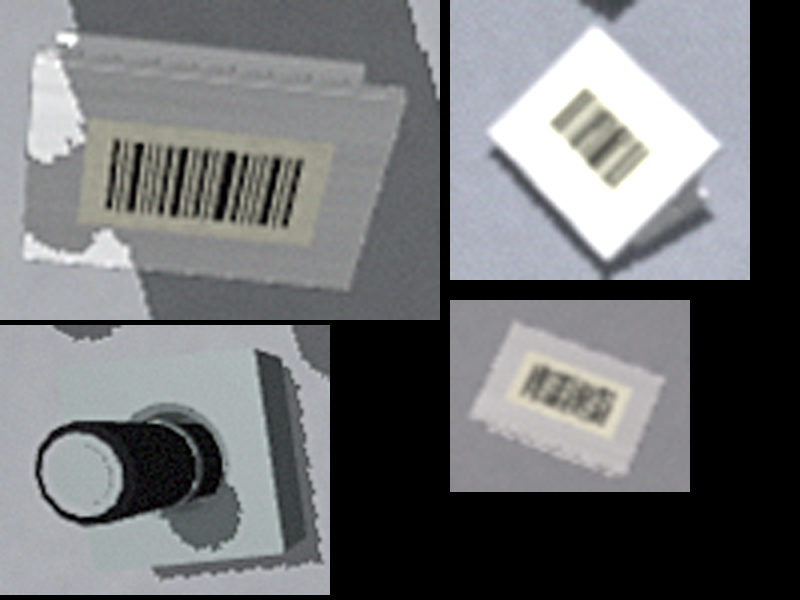

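The crops give the label corners in the wrist view at (302,180), (363,186), (357.5,211) and (299.5,205.5). In the top view they are about (336,193), (309,184), (313,170.5) and (340.5,178.5). The scanner is near upright, leaning slightly in its hole. Next I'll fit them by yellow mask and compute the poses.

```bash
python3 - <<'E'
from h import *
import pickle
w2,im=pickle.load(open('w2.pkl','rb')); ims={'w':cv2.imread('pics/w2.png'),'top':cv2.imread('pics/top0.png'),'scene':cv2.imread('pics/scene0.png')}
C={'w':w2,'top':cam('top'),'scene':cam('scene')}
roi={'w':(280,150,390,230),'top':(300,160,350,206),'scene':(275,215,335,265)}
cor={}
for n,(x0,y0,x1,y1) in roi.items():
    a=ims[n][y0:y1,x0:x1].astype(int); k=4
    a=cv2.resize(a.astype(np.uint8),None,fx=k,fy=k,interpolation=cv2.INTER_LINEAR).astype(int)
    y=(a[:,:,2]-a[:,:,0]); m=(y>(14 if n!='scene' else 10)).astype(np.uint8)
    m=cv2.morphologyEx(m,cv2.MORPH_CLOSE,np.ones((25,25),np.uint8)); m=cv2.morphologyEx(m,cv2.MORPH_OPEN,np.ones((9,9),np.uint8))
    cs=cv2.findContours(m,0,1)[0]; c=max(cs,key=cv2.contourArea)
    h=cv2.convexHull(c); q=None
    for e in np.linspace(2,40,60):
        q=cv2.approxPolyDP(h,e,True)
        if len(q)==4: break
    cor[n]=(q.reshape(-1,2)+.5)/k-.5+[x0,y0]; print(n,cv2.contourArea(c)/k/k,cor[n].round(1).tolist())
# rough world sort at z=.032
W={n:onz(C[n],cor[n],.032) for n in cor}
ref=W['w']; P=[]
for i in range(4):
    rs=[]
    for n in cor:
        j=np.argmin(np.linalg.norm(W[n][:,:2]-ref[i,:2]-(W[n].mean(0)-ref.mean(0))[:2],axis=1)); o,D=ray(C[n],cor[n][[j]]);rs.append((o,D[0]))
    P.append(cross(rs))
P=np.array(P);print(P.round(4));print([np.linalg.norm(P[i]-P[i-1]).round(4) for i in range(4)],P.mean(0))
nrm=np.cross(P[2]-P[0],P[3]-P[1]);nrm/=np.linalg.norm(nrm);print('normal',nrm*np.sign(nrm[2]))
# wrist-only PnP with known size
d=np.linalg.norm(cor['w'][1]-cor['w'][0]);l,s=.0375,.0225
obj=np.array([[-s,-l,0],[-s,l,0],[s,l,0],[s,-l,0]]) if d>45 else np.array([[-s,-l,0],[s,-l,0],[s,l,0],[-s,l,0]])
K,dd,r,t=w2;n,rv,tv,er=cv2.solvePnPGeneric(obj,cor['w'].reshape(-1,1,2),K,dd,flags=cv2.SOLVEPNP_IPPE)
Rw=R.from_rotvec(r)
for a,b,e in zip(rv,tv,er):
    M=(Rw.inv()*R.from_rotvec(a.ravel())).as_matrix();print('pnp',Rw.inv().apply(b.ravel()-t).round(4),M.round(3).tolist(),e)
E
```

```text
Traceback (most recent call last):
ValueError: max() iterable argument is empty
```

```bash
cat > lab.py <<'E'
from h import *
import pickle
w2,im=pickle.load(open('w2.pkl','rb')); ims={'w':cv2.imread('pics/w2.png'),'top':cv2.imread('pics/top0.png'),'scene':cv2.imread('pics/scene0.png')}
C={'w':w2,'top':cam('top'),'scene':cam('scene')}
roi={'w':(280,150,390,230),'top':(300,160,350,206),'scene':(280,218,330,262)}
cor={}
for n,(x0,y0,x1,y1) in roi.items():
    k=4;a=cv2.resize(cv2.GaussianBlur(ims[n],(3,3),0)[y0:y1,x0:x1],None,fx=k,fy=k,interpolation=cv2.INTER_LINEAR).astype(int)
    y=np.clip((a[:,:,2]-a[:,:,0]+30)*3,0,255).astype(np.uint8); th,m=cv2.threshold(y,0,1,cv2.THRESH_OTSU)
    m=cv2.morphologyEx(m,cv2.MORPH_CLOSE,np.ones((25,25),np.uint8)); m=cv2.morphologyEx(m,cv2.MORPH_OPEN,np.ones((9,9),np.uint8))
    c=max(cv2.findContours(m,0,1)[0],key=cv2.contourArea); h=cv2.convexHull(c)
    for e in np.linspace(2,40,60):
        q=cv2.approxPolyDP(h,e,True)
        if len(q)==4: break
    cor[n]=(q.reshape(-1,2)+.5)/k-.5+[x0,y0]; print(n,th/3-30,cv2.contourArea(c)/k/k,cor[n].round(1).tolist())
W={n:onz(C[n],cor[n],.032) for n in cor}
ref=W['w']
for use in (('w','top'),('w','top','scene')):
    P=[]
    for i in range(4):
        rs=[]
        for n in use:
            j=np.argmin(np.linalg.norm(W[n][:,:2]-ref[i,:2]-(W[n].mean(0)-ref.mean(0))[:2],axis=1)); o,D=ray(C[n],cor[n][[j]]);rs.append((o,D[0]))
        P.append(cross(rs))
    P=np.array(P);print(use,P.round(4).tolist());print([np.linalg.norm(P[i]-P[i-1]).round(4) for i in range(4)],P.mean(0))
    nrm=np.cross(P[2]-P[0],P[3]-P[1]);nrm/=np.linalg.norm(nrm);print('normal',nrm*np.sign(nrm[2]))
d=np.linalg.norm(cor['w'][1]-cor['w'][0]);l,s=.0375,.0225
obj=np.array([[-s,-l,0],[-s,l,0],[s,l,0],[s,-l,0]]) if d>45 else np.array([[-s,-l,0],[s,-l,0],[s,l,0],[-s,l,0]])
K,dd,r,t=w2;n,rv,tv,er=cv2.solvePnPGeneric(obj,cor['w'].reshape(-1,1,2),K,dd,flags=cv2.SOLVEPNP_IPPE)
Rw=R.from_rotvec(r)
for a,b,e in zip(rv,tv,er):
    M=(Rw.inv()*R.from_rotvec(a.ravel())).as_matrix();print('pnp',Rw.inv().apply(b.ravel()-t).round(4),M.round(3).tolist(),e)
E
python3 lab.py
```

```text
w 2.0 1653.625 [[301.4, 179.1], [362.9, 185.1], [357.6, 210.1], [299.4, 205.6]]
top 5.0 455.75 [[313.4, 170.1], [339.6, 178.6], [335.9, 192.1], [308.6, 183.4]]
scene 3.0 656.9375 [[297.6, 222.1], [319.4, 241.1], [306.6, 256.6], [285.4, 236.9]]
('w', 'top') [[0.5813, -0.0246, 0.0288], [0.6019, 0.0457, 0.0563], [0.6445, 0.0331, 0.0213], [0.6181, -0.0374, 0.0202]]
[np.float64(0.0399), np.float64(0.0783), np.float64(0.0566), np.float64(0.0753)] [0.61142814 0.00420929 0.03162088]
normal [ 0.38148905 -0.30395669  0.87296989]
('w', 'top', 'scene') [[0.5789, -0.024, 0.0398], [0.6051, 0.046, 0.0443], [0.6427, 0.0336, 0.0259], [0.617, -0.0362, 0.0224]]
[np.float64(0.0436), np.float64(0.0748), np.float64(0.0437), np.float64(0.0744)] [0.6109632  0.00483621 0.03309756]
normal [ 0.36885757 -0.1891057   0.91004568]
pnp [0.6107 0.0043 0.0336] [[0.84, 0.367, 0.401], [-0.321, 0.93, -0.179], [-0.438, 0.021, 0.899]] [0.2658524]
pnp [0.6091 0.0045 0.0348] [[0.403, 0.33, -0.853], [-0.265, 0.935, 0.237], [0.876, 0.13, 0.464]] [1.3696164]
```

The label measures 75 x 44 mm with its centre at (0.611,0.0045,0.033), 33 mm high as it should be. Its measured normal leans 26° towards **+x**, away from the robot, not -y. All views and the PnP agree on this, so I follow the image. Next are the scanner, the holder and the photometer.

```bash
python3 - <<'E'
from h import *
import pickle
w2,im=pickle.load(open('w2.pkl','rb'));top=cv2.imread('pics/top0.png');sc=cv2.imread('pics/scene0.png')
# top disc in wrist view: bright blob inside black stick
a=cv2.cvtColor(im,cv2.COLOR_RGB2GRAY)[70:125,165:215]
m=(a<60).astype(np.uint8); c=max(cv2.findContours(m,cv2.RETR_EXTERNAL,1)[0],key=cv2.contourArea)
f=np.zeros_like(m);cv2.drawContours(f,[c],-1,1,-1); d=((f==1)&(a>75)).astype(np.uint8)
n,l,st,ce=cv2.connectedComponentsWithStats(d);i=1+np.argmax(st[1:,4]);print(st[i],ce[i]+[165,70])
pw=ce[i]+[165,70]; print('scan top wrist',onz(w2,[pw],.155))
hc=np.array([[258,350],[283,553],[92,570]])/3+[160,45-325/3]
H=onz(w2,hc,.06);print('holder corners',H.round(4).tolist(),np.linalg.norm(H[0]-H[1]),np.linalg.norm(H[1]-H[2]),'centre',(H[0]+H[2])/2)
# hole: ring centre crop approx (178,460)
print('hole',onz(w2,[[160+178/3,45+(462-325)/3]],.06))
# top view check
ct=cam('top');cs=cam('scene')
P=onz(w2,[pw],.155)[0];print('reproj top/scene',proj(ct,P),proj(cs,P))
print('tip reproj scene',proj(cs,[P[0],P[1],.06]),'stick black cols scene rows 145..175')
g=cv2.cvtColor(sc,cv2.COLOR_BGR2GRAY)
for r in (150,157,164,171):
    x=np.where(g[r,290:325]<60)[0]+290;print(r,x.min(),x.max())
g=cv2.cvtColor(top,cv2.COLOR_BGR2GRAY);ys,xs=np.where(g[222:250,345:372]<62);print('top black',xs.min()+345,xs.max()+345,ys.min()+222,ys.max()+222)
E
```

```text
[  8  11  28  28 601] [186.86855241  94.44425957]
scan top wrist [[ 0.45415827 -0.07806419  0.155     ]]
holder corners [[0.4285, -0.0358, 0.06], [0.4957, -0.0507, 0.06], [0.4813, -0.1198, 0.06]] 0.06885643864057221 0.07057256796842326 centre [ 0.45489069 -0.07776015  0.06      ]
hole [[ 0.45500677 -0.0756528   0.06      ]]
reproj top/scene [[361.03804882 235.43372597]] [[303.77682217 143.35797324]]
tip reproj scene [[304.44077187 174.36055584]] stick black cols scene rows 145..175
150 299 309
157 299 310
164 299 310
171 300 309
top black 353 365 230 244
```

The scanner stands nearly upright at (0.4545,-0.078), and the holder's centre agrees. Its sides measure 69-71 mm, as they should.

```bash
python3 - <<'E'
from h import *
yaw=np.arctan2(.937,.348)
print(togo([.4545,-.078,.20],ik_rot(yaw)))
print(togo([.4545,-.078,.096],ik_rot(yaw)))
E
```

```text
(array([  68.7, -103.3,  111. ]), array([-0.0003, -0.0006,  0.0676]))
(array([  68.7, -103.3,  215. ]), array([-0.0003, -0.0006,  0.0676]))
```

Request:
drive_tool(
  increments=[15,-22,20,0,0,0.015,38,-57,55,0,0,0.04,60,-90,90,0,0,0.06,68.7,-103.3,111,0,0,0.068,68.7,-103.3,120,0,0,0.068,68.7,-103.3,120,0,0,0.068,68.7,-103.3,150,0,0,0.068,68.7,-103.3,185,0,0,0.068,68.7,-103.3,212,0,0,0.068,68.7,-103.3,215,0,0,0.068],
)

```text
clock: 3.5
ee_pos: [0.4549, -0.0779, 0.0956]
tcp_rot: [-0.553, -3.091, 0.001]
force: [0.0, 0.2, 0.2]
gripper_width: 1.001
gripper_force: 0.0
```

Request:
drive_tool(
  increments=[0,0,0,0,0,0,0,0,0,0,0,0,0,0,0,0,0,0,0,0,0,0,0,0,0,0,0,0,0,0,0,0,0,0,0,0],
  jaw=1,
  force=60,
)

```text
clock: 4.25
ee_pos: [0.4554, -0.0786, 0.0972]
tcp_rot: [0.556, 3.09, 0.001]
force: [-1.0, -0.1, 11.6]
gripper_width: 0.312
gripper_force: 58.4
```

```bash
python3 - <<'E'
from h import *
s=env.state();print(s['clock'],s['ee_pos'],s['tcp_rot'],s['force'],s['moment'],s['gripper_width'],s['gripper_force'],s['joint_positions'].round(2))
R0=R.from_rotvec(s['tcp_rot']);print(R0.as_matrix().round(4))
n=np.array([.4076,-.151,0]);n[2]=np.sqrt(1-n@n);y=np.array([.348,.937,0]);y-=n*(y@n);y/=np.linalg.norm(y)
Rt=R.from_matrix(np.c_[np.cross(y,-n),y,-n])
L=np.array([.611,.0045,.033])
g=s['ee_pos'][2]-.005  # TCP height above scanner end
print('g',g)
P=L+n*(.04+g);print(P,togo(P,Rt)); P2=L+n*(.14+g);print(P2,togo(P2,Rt)); print('home up',s['ee_pos'])
E
```

```text
4.25 [ 0.45541363 -0.07864404  0.09721095] [5.55830169e-01 3.09048693e+00 1.06717435e-03] [-1.03811135 -0.14749261 11.5809993 ] [ 0.0875741   0.41362997 -0.0043404 ] 0.31179970757896514 58.369140923023224 [-0.43  0.3   0.54  2.22 -0.24  0.68  1.49]
[[-9.373e-01  3.484e-01  1.600e-03]
 [ 3.484e-01  9.373e-01  4.000e-04]
 [-1.400e-03  9.000e-04 -1.000e+00]]
g 0.09221095160084498
[ 0.66488918 -0.01546385  0.15206778] (array([-174.4,  132.3,  -54.5]), array([ 1.30e-03,  4.51e-01, -2.00e-04]))
[ 0.70564918 -0.03056385  0.24212672] (array([-218. ,  132.4, -144.5]), array([ 1.30e-03,  4.51e-01, -2.00e-04]))
home up [ 0.45541363 -0.07864404  0.09721095]
```

Request:
drive_tool(
  increments=[0,0,-6,0,0,0,0,0,-18,0,0,0,0,0,-35,0,0,0,0,0,-52,0,0,0,0,0,-70,0,0,0,0,0,-88,0,0,0,0,0,-105,0,0,0,0,0,-110,0,0,0],
)

```text
clock: 5.25
ee_pos: [0.455, -0.0787, 0.2077]
tcp_rot: [0.556, 3.09, 0.001]
force: [-0.0, 0.5, -1.1]
gripper_width: 0.315
gripper_force: 59.0
```

```bash
python3 - <<'E'
from h import *
s=env.state();print(s['clock'],s['ee_pos'],s['force'],s['gripper_width'])
im=grab_frame('scene');w=grab_frame('wrist')
o=np.zeros((520,800,3),np.uint8);a=cv2.resize(im[80:210,240:370],None,fx=4,fy=4,interpolation=2)[:520,:400];o[:,:400]=a
o[:250,400:]=cv2.resize(w,(400,250))
cv2.imwrite('pics/lift.png',o[:,:,::-1])
n=np.array([.4076,-.151,0]);n[2]=np.sqrt(1-n@n);y=np.array([.348,.937,0]);y-=n*(y@n);y/=np.linalg.norm(y)
Rt=R.from_matrix(np.c_[np.cross(y,-n),y,-n]);L=np.array([.611,.0045,.033])
for d in(.04,.12):print(togo(L+n*(d+.0922),Rt))
E
```

```text
5.25 [ 0.45504951 -0.07869196  0.2076518 ] [-0.04009594  0.49992788 -1.09704411] 0.31529699964636837
(array([-174.9,  132.3,   55. ]), array([ 0.0011,  0.4505, -0.    ]))
(array([-209.7,  132.4,  -17. ]), array([ 0.0011,  0.4505, -0.    ]))
```

View pics/lift.png

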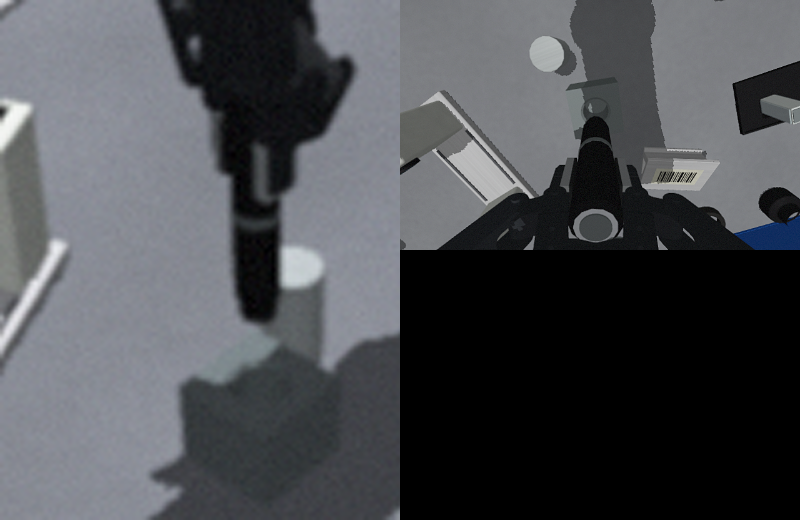

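The scanner hangs straight in the grip, its reading end clear above the holder at scene pixel (305,159). Now to the label.

Request:
drive_tool(
  increments=[-20,12,-4,0,0.04,0,-60,38,-10,0,0.13,0,-100,64,-15,0,0.22,0,-140,90,-17,0,0.31,0,-180,115,-17,0,0.4,0,-205,130,-17,0,0.45,0,-208,132.3,-12,0,0.4505,0,-197,132.3,10,0,0.4505,0,-183,132.3,38,0,0.4505,0,-175,132.3,55,0,0.4505,0],
)

```text
clock: 6.6
ee_pos: [0.6633, -0.0153, 0.1498]
tcp_rot: [-0.477, -2.652, -0.109]
force: [1.0, 0.3, -1.8]
gripper_width: 0.313
gripper_force: 59.2
```

```bash
python3 - <<'E'
from h import *
import pickle
s=env.state();print(s['clock'],s['ee_pos'],s['force'],s['joint_positions'].round(2))
w=cam('wrist');im=grab_frame('wrist');sc=grab_frame('scene');pickle.dump((w,im),open('w3.pkl','wb'))
o=np.zeros((600,800,3),np.uint8);o[:360]=cv2.resize(sc[160:280,210:420],None,fx=3.8,fy=3,interpolation=2)[:360,:800] if 0 else cv2.resize(sc[150:270,190:390],(600,360)).__class__ and np.pad(cv2.resize(sc[150:270,190:390],(600,360),interpolation=2),((0,0),(0,200),(0,0)))
o[360:600,:400]=cv2.resize(im,(400,240))
cv2.imwrite('pics/scan.png',o[:,:,::-1])
n=np.array([.4076,-.151,0]);n[2]=np.sqrt(1-n@n);y=np.array([.348,.937,0]);y-=n*(y@n);y/=np.linalg.norm(y)
Rt=R.from_matrix(np.c_[np.cross(y,-n),y,-n]);L=np.array([.611,.0045,.033])
print(togo(L+n*(.04+.0922),Rt))
Rc=R.from_rotvec(s['tcp_rot']).as_matrix();e=s['ee_pos']+Rc[:,2]*.0922;print('scan end',e,'proj scene',proj(cam('scene'),[e,L,e-Rc[:,2]*.15]))
E
```

```text
6.6 [ 0.66331804 -0.0153163   0.14977918] [ 1.00634188  0.2718495  -1.8128128 ] [-0.29  0.79  0.51  1.37 -0.44  1.53  1.5 ]
(array([-0.5,  0.2, -2.8]), array([-0.0003, -0.0035, -0.0004]))
scan end [ 0.62555775 -0.00132637  0.06683774] proj scene [[295.32743512 232.56371992]
 [301.58517009 238.87438001]
 [264.08177675 203.14936259]]
```

View pics/scan.png

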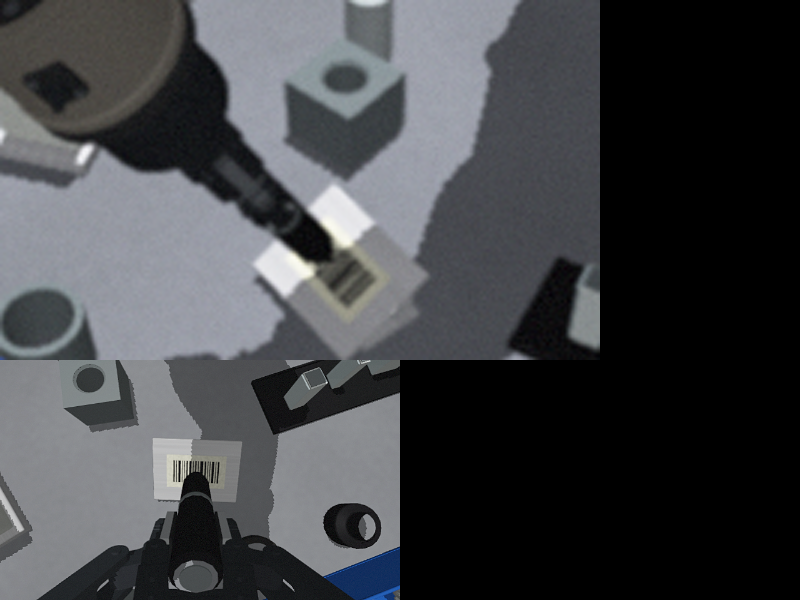

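The scanner points at the label's middle. In the wrist view the tip column matches the label centre, and in the scene view the tip is at about (297,237) with the label middle at (302,239). I'll hold for 1.25 s, after a 1-row settle.

Request:
drive_tool(
  increments=[0,0,0,0,0,0,0,0,0,0,0,0,0,0,0,0,0,0,0,0,0,0,0,0,0,0,0,0,0,0,0,0,0,0,0,0,0,0,0,0,0,0,0,0,0,0,0,0,0,0,0,0,0,0,0,0,0,0,0,0],
)

```text
clock: 7.95
ee_pos: [0.6648, -0.0156, 0.1513]
tcp_rot: [-0.477, -2.653, -0.109]
force: [0.2, -0.3, -0.5]
gripper_width: 0.313
gripper_force: 59.2
```

Request:
drive_tool(
  increments=[0,0,0,0,0,0,0,0,0,0,0,0,0,0,0,0,0,0],
)

```text
clock: 8.32
ee_pos: [0.6648, -0.0156, 0.1513]
tcp_rot: [-0.477, -2.654, -0.109]
force: [0.8, 0.1, -1.1]
gripper_width: 0.314
gripper_force: 59.2
```

```bash
python3 - <<'E'
from h import *
import pickle
s=env.state();print(s['clock'],s['ee_pos'],R.from_rotvec(s['tcp_rot']).as_matrix()[:,2])
w3,im=pickle.load(open('w3.pkl','rb'))
# empty-hole check from this view: dark disc in holder top
g=cv2.cvtColor(im,cv2.COLOR_RGB2GRAY);x0,y0,x1,y1=115,5,175,60
a=cv2.GaussianBlur(g[y0:y1,x0:x1],(3,3),0);m=(a<105).astype(np.uint8)
n,l,st,ce=cv2.connectedComponentsWithStats(m)
for i in range(1,n):
    if st[i,4]>200: print(st[i],ce[i]+[x0,y0],onz(w3,[ce[i]+[x0,y0]],.06))
yaw=np.arctan2(.9373,.3484)
for z in(.222,.2075):print(togo([.455,-.078,z],ik_rot(yaw)))
E
```

```text
8.325 [ 0.66478493 -0.01559508  0.15130176] [-0.40817632  0.15165997 -0.90021739]
[   6    6   46   44 1561] [143.61050609  32.51633568] [[ 0.45682181 -0.07737694  0.06      ]]
(array([ 188.2, -131.6,   12.5]), array([-1.000e-04, -4.505e-01,  0.000e+00]))
(array([ 181.9, -131.6,   25.6]), array([-1.000e-04, -4.505e-01,  0.000e+00]))
```

Request:
drive_tool(
  increments=[8,0,-20,0,-0.02,0,25,0,-55,0,-0.05,0,55,-20,-65,0,-0.12,0,90,-50,-55,0,-0.22,0,125,-80,-35,0,-0.31,0,155,-108,-12,0,-0.39,0,178,-126,5,0,-0.44,0,188.2,-131.6,12.5,0,-0.4505,0,188.2,-131.6,12.5,0,-0.4505,0,188.2,-131.6,12.5,0,-0.4505,0],
)

```text
clock: 9.57
ee_pos: [0.4564, -0.0779, 0.2227]
tcp_rot: [0.555, 3.091, 0.0]
force: [1.2, 0.2, -0.7]
gripper_width: 0.313
gripper_force: 59.2
```

```bash
python3 - <<'E'
from h import *
s=env.state();print(s['clock'])
yaw=np.arctan2(.9373,.3484)
for z in(.12,.0985):print(togo([.455,-.078,z],ik_rot(yaw)))
E
```

```text
9.575
(array([  1.4,  -0.6, 102.7]), array([0.0002, 0.001 , 0.0003]))
(array([  1.4,  -0.6, 124.2]), array([0.0002, 0.001 , 0.0003]))
```

Request:
drive_tool(
  increments=[1,0,15,0,0,0,1,0,35,0,0,0,1,0,50,0,0,0,1,0,65,0,0,0,1,0,80,0,0,0,1,0,93,0,0,0,1,0,105,0,0,0,1,0,115,0,0,0,1,0,122,0,0,0,1,0,124,0,0,0],
)

```text
clock: 10.82
ee_pos: [0.454, -0.0777, 0.0977]
tcp_rot: [-0.556, -3.092, 0.0]
force: [-0.0, -0.5, -1.5]
gripper_width: 0.313
gripper_force: 59.2
```

Request:
drive_tool(
  increments=[0,0,1,0,0,0,0,0,2,0,0,0,0,0,2,0,0,0],
)

```text
clock: 11.2
ee_pos: [0.455, -0.0779, 0.0972]
tcp_rot: [0.556, 3.09, 0.001]
force: [-4.5, -0.2, 21.5]
gripper_width: 0.311
gripper_force: 61.4
```

The scanner is on the hole's bottom at the same height as before. Open and rise.

Request:
drive_tool(
  increments=[0,0,-1,0,0,0,0,0,-1,0,0,0,0,0,-1,0,0,0,0,0,-1,0,0,0,0,0,-15,0,0,0,0,0,-45,0,0,0,0,0,-85,0,0,0,0,0,-125,0,0,0,0,0,-155,0,0,0,0,0,-160,0,0,0],
  jaw=-1,
)

```text
clock: 12.45
ee_pos: [0.4549, -0.078, 0.2584]
tcp_rot: [0.556, 3.089, 0.003]
force: [-0.2, 0.5, -1.2]
gripper_width: 1.001
gripper_force: 0.0
```

```bash
python3 - <<'E'
from h import *
import pickle
s=env.state();print(s['clock'],s['ee_pos'],s['gripper_width'])
sc=grab_frame('scene')
w1,im=pickle.load(open('w1.pkl','rb'));w2,im2=pickle.load(open('w2.pkl','rb'))
o=np.zeros((560,800,3),np.uint8)
def put(im,x0,y0,x1,y1,k,X,Y):
    a=cv2.resize(im[y0:y1,x0:x1],None,fx=k,fy=k,interpolation=2);o[Y:Y+a.shape[0],X:X+a.shape[1]]=a
put(im,395,165,465,220,5,0,0)
put(im2,0,40,170,310,2,360,0)
put(sc,270,130,340,210,4,0,285-10)
cv2.imwrite('pics/c3.png',o[:,:,::-1])
E
```

```text
12.45 [ 0.45486219 -0.07795038  0.25843414] 1.000780576936748Traceback (most recent call last):
  File "<stdin>", line 11, in <module>
  File "<stdin>", line 8, in put
ValueError: could not broadcast input array from shape (320,280,3) into shape (285,280,3)
```

```bash
python3 - <<'E'
from h import *
print(togo([.36,-.33,.32],ik_rot(np.radians(102.7))))
g=cv2.cvtColor(grab_frame('scene'),cv2.COLOR_RGB2GRAY).astype(int);g0=cv2.cvtColor(cv2.imread('pics/scene0.png'),cv2.COLOR_BGR2GRAY).astype(int)
for c in (303,305,307):
    print([ (np.where(a[138:182,c]<60)[0]+138)[[0,-1]].tolist() for a in(g0,g)])
for r in (150,160,170): print([ (np.where(a[r,292:322]<60)[0]+292)[[0,-1]].tolist() for a in(g0,g)])
E
```

```text
(array([   0.6, -269.2,  -62.7]), array([ 0.0011,  0.0025, -0.5776]))
[[148, 181], [148, 181]]
[[148, 181], [144, 181]]
[[148, 180], [148, 181]]
[[299, 309], [299, 309]]
[[299, 310], [299, 310]]
[[300, 309], [300, 314]]
```

The stick's top and sides are back at the same scene pixels as before (rows 148-181, columns 299-310), so the scanner is home. Next I'll look at the photometer from above.

Request:
drive_tool(
  increments=[0,-25,-6,0,0,-0.05,0,-65,-15,0,0,-0.14,0,-105,-25,0,0,-0.23,0,-145,-35,0,0,-0.32,0,-185,-45,0,0,-0.41,0,-225,-55,0,0,-0.5,0,-255,-62,0,0,-0.56,0.6,-269.2,-62.7,0,0,-0.578,0.6,-269.2,-62.7,0,0,-0.578,0.6,-269.2,-62.7,0,0,-0.578],
)

```text
clock: 13.8
ee_pos: [0.3598, -0.329, 0.3182]
tcp_rot: [0.348, -3.121, -0.0]
force: [0.5, -0.3, -0.0]
gripper_width: 0.999
gripper_force: 0.0
```

```bash
python3 - <<'E'
from h import *
import pickle
s=env.state();print(s['clock'],s['ee_pos'],s['tcp_rot'])
w=cam('wrist');im=grab_frame('wrist');pickle.dump((w,im),open('w4.pkl','wb'));cv2.imwrite('pics/w4.png',im[:,:,::-1])
E
```

```text
13.8 [ 0.35983392 -0.32903001  0.31816096] [ 3.48095242e-01 -3.12104323e+00 -4.89451886e-04]
```

View pics/w4.png

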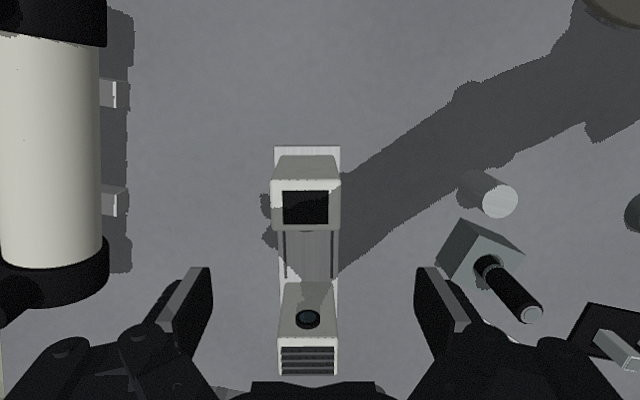

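The photometer is seen from above: the near head's top spans about (271-342,180-229), the far head's lens is at (307,319) and its fins at rows 340-375. The scanner stands in its holder at right.

```bash
python3 - <<'E'
from h import *
import pickle
w,im=pickle.load(open('w4.pkl','rb'));g=cv2.cvtColor(im,cv2.COLOR_RGB2GRAY).astype(int)
for r in (185,205,222,345,370): print('row',r,g[r,262:352:1].tolist())
for c in (290,325): print('col',c,g[140:240,c].tolist())
for c in (290,325): print('col',c,g[270:385,c].tolist())
E
```

```text
row 185 [122, 123, 122, 121, 122, 122, 119, 131, 168, 183, 194, 195, 196, 196, 195, 195, 196, 195, 194, 195, 195, 193, 194, 192, 192, 193, 193, 193, 191, 193, 194, 195, 194, 195, 194, 195, 195, 195, 195, 194, 194, 193, 194, 195, 193, 194, 193, 196, 194, 193, 194, 192, 193, 195, 194, 195, 194, 195, 194, 194, 197, 196, 195, 193, 195, 197, 197, 196, 196, 197, 198, 197, 198, 198, 201, 203, 178, 164, 120, 70, 68, 69, 69, 70, 69, 69, 70, 66, 67, 68]
row 205 [67, 66, 67, 67, 69, 66, 63, 59, 131, 171, 182, 192, 195, 194, 193, 194, 194, 195, 201, 214, 137, 9, 27, 30, 25, 23, 28, 26, 30, 23, 23, 22, 17, 14, 13, 12, 8, 15, 12, 21, 12, 12, 9, 18, 5, 19, 11, 12, 16, 11, 22, 10, 6, 23, 12, 19, 18, 11, 6, 11, 8, 11, 3, 22, 15, 1, 90, 121, 121, 121, 118, 117, 119, 116, 117, 118, 114, 115, 92, 70, 69, 70, 66, 65, 65, 70, 64, 69, 72, 69]
row 222 [124, 122, 122, 122, 124, 125, 122, 124, 116, 106, 112, 114, 118, 118, 117, 116, 117, 117, 119, 126, 100, 42, 10, 6, 18, 7, 18, 5, 18, 21, 6, 18, 9, 10, 10, 18, 15, 8, 12, 12, 12, 7, 13, 10, 14, 11, 18, 15, 9, 14, 18, 18, 13, 2, 14, 7, 9, 16, 9, 10, 16, 8, 10,
[... 2314 characters left out ...]
25, 41, 47, 42, 39, 59, 83, 78, 50, 43, 41, 42, 43, 80, 84, 54, 45, 43, 41, 48, 78, 94, 60, 39, 36, 26, 50, 82, 83, 111, 116, 114, 117, 115, 118, 121, 61, 10]
col 325 [104, 101, 101, 103, 101, 101, 104, 101, 103, 103, 104, 99, 95, 96, 98, 96, 96, 97, 95, 96, 96, 99, 96, 96, 106, 116, 112, 115, 117, 119, 117, 115, 117, 118, 117, 117, 116, 116, 120, 118, 116, 116, 118, 119, 116, 117, 116, 116, 119, 118, 119, 116, 118, 117, 115, 115, 116, 115, 116, 117, 115, 114, 109, 113, 116, 112, 129, 109, 158, 187, 191, 194, 195, 195, 200, 190, 127, 31, 41, 40, 44, 42, 66, 84, 76, 47, 45, 44, 39, 56, 81, 81, 60, 42, 44, 42, 58, 82, 81, 57, 43, 38, 43, 51, 79, 88, 109, 116, 117, 120, 116, 117, 118, 116, 126]
```

```bash
python3 - <<'E'
from h import *
import pickle
w,im=pickle.load(open('w4.pkl','rb'))
P=onz(w,[(270,179.2),(340.3,179),(270,229.6),(340.3,229.6),(276.9,337.3),(337.6,337.5),(278.2,370),(337,370)],.135)[:,:2]
n=np.linalg.norm
print(P.round(4).tolist());print('width',n(P[0]-P[1]),n(P[2]-P[3]),n(P[4]-P[5]),'depth',n(P[0]-P[2]),n(P[1]-P[3]),'gap',n(P[4]-P[2]),n(P[5]-P[3]))
N=(P[2]+P[3])/2;F=(P[4]+P[5])/2;mid=(N+F)/2
sides=[np.degrees(np.arctan2(*(b-a)[::-1])) for a,b in((P[0],P[6]),(P[1],P[7]),((P[0]+P[1])/2,(P[6]+P[7])/2))]
print('mid',mid,'axis deg',sides,np.degrees(np.arctan2(*(F-N)[::-1])))
g=cv2.cvtColor(im,cv2.COLOR_RGB2GRAY)[300:335,290:325];n_,l,st,ce=cv2.connectedComponentsWithStats((g<75).astype(np.uint8));i=1+np.argmax(st[1:,4])
print('lens',st[i],ce[i]+[290,300],onz(w,[ce[i]+[290,300]],.105))
# scene check
t=cv2.imread('pics/top0.png');print('top-view proj of mid .135',proj(cam('top'),[[*N,.135],[*F,.135]]))
# base plate far edge (z .015)
B=onz(w,[(274,146),(340,146)],.015);print('base end',B.round(4).tolist(),'mid->',n(B.mean(0)[:2]-mid))
E
```

```text
[[0.3775, -0.3673], [0.3626, -0.302], [0.4289, -0.3578], [0.4135, -0.2892], [0.5564, -0.3266], [0.5419, -0.2602], [0.6017, -0.3164], [0.5868, -0.2497]]
width 0.06698084281300362 0.07030963951845166 0.06797846495551485 depth 0.05229895323410635 0.0524847529001707 gap 0.13129763306360048 0.13157069078000327
mid [ 0.48518015 -0.30844598] axis deg [np.float64(12.791031778520532), np.float64(13.130163295959814), np.float64(12.960690250245053)] 13.277257272765192
lens [  5   9  25  21 407] [307.31695332 318.8992629 ] [[ 0.54752619 -0.29405125  0.105     ]]
top-view proj of mid .135 [[462.89788583 246.49673589]
 [447.03096192 194.37157838]]
base end [[0.3695, -0.3775, 0.015], [0.3512, -0.296, 0.015]] mid-> 0.12798533261086376
```

The photometer checks out (gap 131 mm, head about 70 x 53 mm): the middle is at (0.4845,-0.3085) and the light axis at 13.1°. Now a cell measurement from the earlier wrist views, and the joint check.

```bash
python3 - <<'E'
from h import *
import pickle
s=env.state();print(s['joint_positions'].round(3))
w1,im=pickle.load(open('w1.pkl','rb'));g=cv2.cvtColor(im,cv2.COLOR_RGB2GRAY)
x0,y0,x1,y1=395,160,465,225;a=g[y0:y1,x0:x1]
m=cv2.morphologyEx((a>75).astype(np.uint8),cv2.MORPH_OPEN,np.ones((3,3)));n,l,st,ce=cv2.connectedComponentsWithStats(m);print(st)
b=[i for i in range(1,n) if l[202-y0,434-x0]==i][0];c=cv2.convexHull(cv2.findContours((l==b).astype(np.uint8),0,1)[0][0]).reshape(-1,2)+[x0,y0]
print(cv2.approxPolyDP(c.astype(np.int32),2,True).reshape(-1,2).tolist())
q=np.array([(413,195),(453,190),(456,208),(416,214)])
P=onz(w1,q,.064);print(P.round(4).tolist(),P.mean(0),[np.linalg.norm(P[i]-P[i-1]).round(4) for i in range(4)])
T=onz(w1,[(260,198),(450,147),(461,213),(281,260)],.006);print(T.round(3).tolist(),T.mean(0))
print(togo([.51,.30,.30],ik_rot(np.radians(180))))
E
```

```text
[-0.375  0.009  1.016  1.941 -0.007  1.196  2.437]
[[   0    0   66   65 2182]
 [  31    0   39   65  692]
 [   7   14   54   42 1676]]
[[453, 188], [454, 208], [418, 215], [404, 198], [402, 181], [434, 174]]
[[0.5289, 0.309, 0.064], [0.5357, 0.351, 0.064], [0.557, 0.3506, 0.064], [0.5513, 0.3077, 0.064]] [0.54322037 0.32956121 0.064     ] [np.float64(0.0224), np.float64(0.0425), np.float64(0.0213), np.float64(0.0433)]
[[0.501, 0.137, 0.006], [0.506, 0.374, 0.006], [0.593, 0.373, 0.006], [0.591, 0.134, 0.006]] [0.54766762 0.25467861 0.006     ]
(array([-285.2,  580.3,   18.3]), array([ 9.0000e-04, -4.0000e-04, -1.3482e+00]))
```

```bash
python3 - <<'E'
from h import *
print(togo([.543,.345,.20],ik_rot(0)),togo([.47,.075,.30],ik_rot(np.radians(36))))
E
```

```text
(array([-327.4,  616.9,  118.3]), array([-4.0000e-04, -9.0000e-04,  1.7934e+00])) (array([-196.5,  369.7,   18.3]), array([-1.0000e-04, -9.0000e-04,  1.1651e+00]))
```

Request:
drive_tool(
  increments=[-10,18,0,0,0,0.05,-29,55,0,0,0,0.16,-50,94,3,0,0,0.29,-72,135,6,0,0,0.42,-94,176,9,0,0,0.55,-116,217,12,0,0,0.68,-138,259,14,0,0,0.81,-160,300,16,0,0,0.94,-182,341,18,0,0,1.07,-200,376,20,0,0,1.17],
)

```text
clock: 15.1
ee_pos: [0.4718, 0.0835, 0.2984]
tcp_rot: [-1.437, -2.794, 0.0]
force: [0.3, -0.3, 0.1]
gripper_width: 1.003
gripper_force: 0.0
```

```bash
python3 - <<'E'
from h import *
print(env.state()['joint_positions'].round(2),togo([.543,.345,.20],ik_rot(0)))
E
```

```text
[-0.69  0.03  0.4   1.96 -0.01  1.15  0.33] (array([171.3, 210. ,  98.4]), array([-3.000e-04,  0.000e+00,  6.207e-01]))
```

Request:
drive_tool(
  increments=[20,25,10,0,0,0.08,50,62,25,0,0,0.19,80,98,43,0,0,0.3,110,135,60,0,0,0.41,140,172,78,0,0,0.52,163,200,93,0,0,0.6,171.3,210,98.4,0,0,0.6207,171.3,210,98.4,0,0,0.6207,171.3,210,98.4,0,0,0.6207],
)

```text
clock: 16.23
ee_pos: [0.5428, 0.3414, 0.201]
tcp_rot: [2.219, 2.223, 0.001]
force: [0.4, -0.6, 0.9]
gripper_width: 1.0
gripper_force: 0.0
```

```bash
python3 - <<'E'
from h import *
import pickle
s=env.state();print(s['clock'],s['ee_pos'],s['tcp_rot'],s['joint_positions'].round(2))
w=cam('wrist');im=grab_frame('wrist');pickle.dump((w,im),open('w5.pkl','wb'));cv2.imwrite('pics/w5.png',im[:,:,::-1])
E
```

```text
16.225 [0.54276508 0.34140869 0.2009653 ] [2.21918555e+00 2.22331468e+00 5.32194109e-04] [-0.92  0.41  0.34  1.73 -0.16  1.02 -0.52]
```

View pics/w5.png

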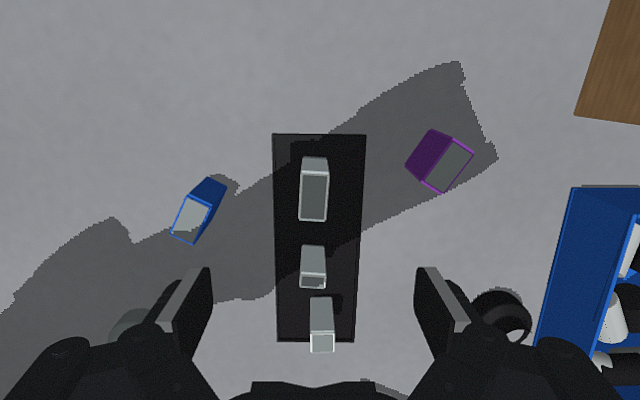

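The long cell's top face is at about (299-329, 171-220) in the wrist view, upright on the tray with its windows facing along the tray. The short cell is at (313,267) and the mid cell at (322,325). I'll measure it precisely.

```bash
python3 - <<'E'
from h import *
import pickle
w,im=pickle.load(open('w5.pkl','rb'));g=cv2.cvtColor(im,cv2.COLOR_RGB2GRAY).astype(int)
for r in (180,195,210): print(r,g[r,292:337].tolist())
for c in (307,320): print(c,g[150:230,c].tolist())
E
```

```text
180 [23, 14, 15, 21, 26, 21, 8, 16, 139, 154, 117, 86, 80, 80, 83, 85, 83, 81, 84, 83, 82, 82, 83, 83, 86, 85, 83, 83, 82, 83, 84, 87, 81, 81, 89, 139, 163, 93, 5, 16, 19, 24, 26, 24, 19]
195 [24, 20, 17, 19, 18, 15, 0, 145, 156, 121, 88, 80, 81, 84, 83, 82, 80, 85, 84, 82, 87, 84, 84, 83, 85, 86, 87, 87, 81, 82, 82, 81, 78, 107, 147, 128, 57, 14, 22, 21, 22, 16, 16, 20, 23]
210 [20, 23, 18, 22, 13, 8, 104, 150, 128, 89, 77, 81, 83, 83, 85, 84, 84, 85, 84, 84, 83, 86, 82, 86, 84, 84, 83, 83, 83, 85, 84, 77, 115, 153, 121, 50, 9, 11, 16, 22, 25, 10, 17, 18, 16]
307 [16, 21, 20, 21, 13, 10, 60, 88, 107, 121, 119, 117, 117, 118, 117, 116, 117, 117, 116, 110, 147, 191, 189, 163, 130, 97, 81, 82, 85, 83, 85, 84, 82, 82, 85, 85, 82, 81, 84, 84, 84, 84, 85, 85, 84, 82, 83, 83, 82, 81, 85, 83, 82, 83, 84, 83, 84, 82, 83, 83, 84, 85, 79, 82, 81, 80, 84, 76, 105, 157, 151, 40, 14, 21, 16, 14, 25, 19, 17, 21]
320 [21, 19, 28, 21, 21, 9, 22, 60, 93, 112, 119, 119, 116, 118, 117, 117, 117, 119, 117, 117, 109, 162, 202, 181, 149, 132, 85, 82, 81, 86, 82, 83, 84, 87, 83, 81, 84, 83, 82, 85, 81, 83, 83, 85, 79, 81, 81, 85, 85, 82, 84, 82, 82, 85, 86, 81, 85, 80, 83, 84, 83, 81, 82, 80, 82, 84, 80, 80, 74, 124, 173, 149, 1, 16, 21, 16, 25, 13, 21, 28]
```

```bash
python3 - <<'E'
from h import *
import pickle
w,im=pickle.load(open('w5.pkl','rb'))
L=onz(w,[(299.5,180),(298.7,195),(297.8,210)],.064)[:,:2];Rr=onz(w,[(329.2,180),(328.0,195),(326.9,210)],.064)[:,:2]
T=onz(w,[(307,169.7),(320,170.5)],.064)[:,:2];B=onz(w,[(307,220.8),(320,221.6)],.064)[:,:2]
aL=L[2]-L[0];aR=Rr[2]-Rr[0];ang=[np.degrees(np.arctan2(-a[0],-a[1])) for a in(aL,aR)];print('long-axis angle from +y toward +x',ang)
print('cross',[np.degrees(np.arctan2(a[1],a[0])) for a in((T[1]-T[0]),(B[1]-B[0]))])
d=(aL+aR);d/=np.linalg.norm(d);n=np.array([d[1],-d[0]])
print('width',(Rr-L)@n,'len',(B-T)@d)
cn=(L.mean(0)@n+Rr.mean(0)@n)/2;cd=(T.mean(0)@d+B.mean(0)@d)/2;c=cn*n+cd*d;print('centre',c)
th=np.arctan2(*(n*np.sign(n[0]))[::-1]);print('closing yaw',np.degrees(th))
for z in(.10,.021):print(togo([*c,z],ik_rot(th)))
E
```

```text
long-axis angle from +y toward +x [np.float64(3.780341821676453), np.float64(3.3470955499548114)]
cross [np.float64(-3.59471720710057), np.float64(-3.7786221694732482)]
width [-0.02424483 -0.02425962 -0.02444335] len [0.0445952  0.04463107]
centre [0.54365159 0.3307785 ]
closing yaw -3.563766085947222
(array([-10.6,   0.7, 101.1]), array([ 0.0006, -0.0004,  0.0636]))
(array([-10.7,   0.7, 180.1]), array([ 0.0006, -0.0004,  0.0636]))
```

The cell measures 24.3 x 44.6 mm, which matches. Its centre is (0.5437,0.3308) and the closing line is at -3.6°. Descend and grasp.

Request:
drive_tool(
  increments=[-5,0.4,20,0,0,0.03,-10.7,0.7,55,0,0,0.0636,-10.7,0.7,80,0,0,0.0636,-10.7,0.7,95,0,0,0.0636,-10.7,0.7,115,0,0,0.0636,-10.7,0.7,140,0,0,0.0636,-10.7,0.7,160,0,0,0.0636,-10.7,0.7,174,0,0,0.0636,-10.7,0.7,180,0,0,0.0636,-10.7,0.7,180,0,0,0.0636],
)

```text
clock: 17.52
ee_pos: [0.5434, 0.3319, 0.0202]
tcp_rot: [2.289, 2.152, -0.0]
force: [-0.2, -1.0, -0.5]
gripper_width: 1.0
gripper_force: 0.0
```

Request:
drive_tool(
  increments=[0,0,0,0,0,0,0,0,0,0,0,0,0,0,0,0,0,0,0,0,0,0,0,0,0,0,0,0,0,0,0,0,0,0,0,0],
  jaw=1,
  force=50,
)

```text
clock: 18.27
ee_pos: [0.5435, 0.3321, 0.0207]
tcp_rot: [-2.288, -2.152, -0.001]
force: [-1.6, -0.8, 6.3]
gripper_width: 0.273
gripper_force: 49.4
```

```bash
python3 - <<'E'
from h import *
s=env.state();print(s['clock'],s['ee_pos'],s['force'],R.from_rotvec(s['tcp_rot']).as_matrix().round(4).tolist())
E
```

```text
18.275 [0.54346217 0.33212671 0.0206823 ] [-1.61070728 -0.81508726  6.3330191 ] [[0.0613, 0.9981, 0.0003], [0.9981, -0.0613, 0.0004], [0.0004, 0.0003, -1.0]]
```

Request:
drive_tool(
  increments=[0,0,-5,0,0,0,0,0,-20,0,0,0,0,0,-50,0,0,0,0,0,-85,0,0,0,0,0,-120,0,0,0,0,0,-160,0,0,0,0,0,-200,0,0,0,0,0,-225,0,0,0,0,0,-230,0,0,0,0,0,-230,0,0,0],
)

```text
clock: 19.52
ee_pos: [0.5431, 0.3318, 0.2502]
tcp_rot: [-2.288, -2.152, 0.0]
force: [0.2, -0.2, -1.9]
gripper_width: 0.27
gripper_force: 49.1
```

```bash
cat > tgt.py <<'E'
from h import *
Rf=ik_rot(np.radians(-76.9));off=Rf.as_matrix()[:,0]*.0013
Pf=np.array([.4845,-.3085,.0917])+off
if __name__=='__main__':
    s=env.state();print(s['clock'],s['joint_positions'].round(2),s['force'])
    print(togo(Pf+[0,0,.15],Rf),togo(Pf,Rf))
E
python3 tgt.py
```

```text
19.525 [-0.93  0.36  0.37  1.69 -0.14  1.11 -0.58] [ 0.18939662 -0.17962168 -1.91469844]
(array([-642.3,  -17.9,    8.5]), array([-2.0000e-04,  1.0000e-04,  1.2808e+00])) (array([-642.3,  -17.9,  158.5]), array([-2.0000e-04,  1.0000e-04,  1.2808e+00]))
```

Request:
drive_tool(
  increments=[-12,0,0,0,0,0.03,-40,-1,0,0,0,0.09,-75,-2,1,0,0,0.15,-110,-3,1,0,0,0.22,-145,-4,2,0,0,0.29,-180,-5,2,0,0,0.36,-215,-6,3,0,0,0.43,-250,-7,3,0,0,0.5,-285,-8,4,0,0,0.57,-320,-9,4,0,0,0.64],
)

```text
clock: 20.78
ee_pos: [0.5144, 0.0108, 0.2463]
tcp_rot: [2.852, 1.316, 0.0]
force: [0.3, -0.1, -1.9]
gripper_width: 0.276
gripper_force: 49.0
```

```bash
python3 tgt.py
```

```text
20.775 [-0.7   0.16  0.63  1.97 -0.11  1.04 -0.73] [ 0.27258997 -0.05321789 -1.91799688]
(array([-261.3,  185.1,    4.6]), array([ 0.    , -0.    ,  0.6361])) (array([-261.3,  185.1,  154.6]), array([ 0.    , -0.    ,  0.6361]))
```

Request:
drive_tool(
  increments=[-30,21,1,0,0,0.08,-65,46,1,0,0,0.16,-100,71,2,0,0,0.25,-135,96,2,0,0,0.33,-170,121,3,0,0,0.42,-205,146,4,0,0,0.5,-235,167,4.6,0,0,0.58,-254,180,4.6,0,0,0.62,-261.3,185.1,4.6,0,0,0.636,-261.3,185.1,4.6,0,0,0.636],
)

```text
clock: 22.02
ee_pos: [0.4872, -0.3064, 0.2416]
tcp_rot: [3.12, 0.364, -0.001]
force: [0.6, 0.2, -1.3]
gripper_width: 0.275
gripper_force: 49.2
```

```bash
python3 tgt.py
```

```text
22.025 [-0.23  0.34  0.86  1.86 -0.29  1.08 -0.6 ] [ 0.5758591   0.19541834 -1.27004103]
(array([-1.8,  1.5, -0.1]), array([0.0001, 0.0003, 0.0038])) (array([ -1.7,   1.4, 149.9]), array([0.0001, 0.0003, 0.0038]))
```

Request:
drive_tool(
  increments=[0,0,10,0,0,0.002,-0.5,0.5,30,0,0,0.004,-0.5,0.5,50,0,0,0.004,-0.5,0.5,70,0,0,0.004,-0.5,0.5,90,0,0,0.004,-0.5,0.5,110,0,0,0.004,-0.5,0.5,130,0,0,0.004,-0.5,0.5,143,0,0,0.004,-0.5,0.5,150,0,0,0.004,-0.5,0.5,150,0,0,0.004],
)

```text
clock: 23.28
ee_pos: [0.4871, -0.3066, 0.0915]
tcp_rot: [-3.121, -0.359, 0.0]
force: [0.9, -0.4, -1.1]
gripper_width: 0.276
gripper_force: 49.2
```

Request:
drive_tool(
  increments=[0,0,0,0,0,0,0,0,0,0,0,0,0,0,0,0,0,0,0,0,0,0,0,0],
)

```text
clock: 23.78
ee_pos: [0.4872, -0.3065, 0.0919]
tcp_rot: [3.121, 0.36, 0.0]
force: [0.8, -0.6, -1.8]
gripper_width: 0.274
gripper_force: 49.2
```

```bash
python3 tgt.py; python3 - <<'E'
from h import *
c=cam('scene');im=grab_frame('scene');cv2.imwrite('pics/end.png',im[:,:,::-1])
s=env.state();Rc=R.from_rotvec(s['tcp_rot']);print(Rc.as_matrix().round(4).tolist())
# expected cell corners in scene vs. picture columns/rows
from tgt import Rf
C=np.array([.4845,-.3085,.105]);M=Rf.as_matrix()
co=[C+M@[a*.022,b*.012,d*.03] for a in(-1,1) for b in(-1,1) for d in(-1,1)]
p=proj(c,co);print(p.round(1).tolist())
g=cv2.cvtColor(im,cv2.COLOR_RGB2GRAY)
x0,x1=int(p[:,0].min())-8,int(p[:,0].max())+9;y0,y1=int(p[:,1].min())-4,int(p[:,1].max())+8
print(x0,y0)
for r in range(y0,y1,2):print(r,g[r,x0:x1].tolist())
E
```

```text
23.775 [-0.1   0.53  0.72  1.98 -0.48  0.8  -0.45] [ 0.76999657 -0.57942941 -1.7655043 ]
(array([  -1.8,    1.3, -149.8]), array([ 0.0001, -0.0002,  0.0009])) (array([-1.8,  1.3,  0.2]), array([ 0.0001, -0.0002,  0.0009]))
[[0.9738, 0.2275, 0.0001], [0.2275, -0.9738, -0.0001], [0.0001, 0.0001, -1.0]]
[[224.5, 123.9], [228.1, 143.0], [215.6, 122.3], [219.6, 141.5], [216.7, 134.2], [220.8, 153.5], [207.7, 132.6], [212.1, 151.9]]
199 118
118 [19, 19, 25, 24, 17, 17, 20, 17, 17, 17, 20, 18, 20, 18, 17, 19, 11, 15, 14, 17, 17, 16, 20, 21, 10, 13, 44, 95, 118, 94, 53, 42, 29, 21, 16, 21, 14, 18]
120 [55, 29, 20, 15, 20, 20, 25, 11, 10, 16, 18, 21, 16, 20, 16, 22, 17, 21, 20, 16, 22, 18, 17, 13, 17, 10, 22, 46, 69, 65, 45, 34, 27, 19, 23, 18, 15, 19]
122 [61, 50, 29, 18, 18, 23, 19, 18, 13, 15, 21, 16, 18, 45, 88, 77, 40, 23, 18, 18, 14, 14, 18, 14, 17, 19, 14, 12, 16, 17, 21, 21, 17, 19, 21, 18, 22, 49]
124 [21, 25, 21, 20, 24, 17, 20, 21, 21, 12, 17, 17, 16, 51, 104, 112, 67, 22, 20, 19, 18, 21, 17, 18, 17, 19, 20, 20, 31, 30, 14, 21, 19, 20, 18, 19, 53, 101]
126 [21, 13, 19, 19, 20, 17, 
[... 2497 characters left out ...]
1, 94, 97, 121, 124, 114, 101, 103, 106, 113, 103, 111, 115, 112, 113, 116, 115, 113, 116, 116, 114, 116, 116, 116, 119, 117, 118, 117]
156 [41, 40, 43, 38, 40, 41, 37, 38, 44, 58, 83, 127, 128, 122, 112, 106, 101, 102, 100, 108, 152, 211, 221, 222, 222, 221, 210, 163, 120, 120, 118, 116, 114, 114, 113, 118, 120, 115]
158 [87, 75, 70, 59, 57, 47, 46, 43, 68, 118, 133, 123, 115, 109, 103, 106, 104, 102, 106, 125, 187, 228, 231, 230, 230, 231, 231, 229, 225, 223, 222, 209, 172, 161, 162, 159, 166, 161]
160 [134, 134, 134, 134, 129, 126, 126, 126, 124, 131, 125, 113, 105, 104, 102, 107, 104, 105, 102, 114, 165, 224, 231, 232, 231, 230, 229, 229, 231, 230, 232, 232, 232, 234, 233, 234, 234, 232]
```

The cell is where the projection expects it in the scene picture. I'll apply the last 2 mm correction and let it settle.

Request:
drive_tool(
  increments=[-1,0.7,0,0,0,0,-1.8,1.3,0.1,0,0,0.001,-1.8,1.3,0.1,0,0,0.001,-1.8,1.3,0.1,0,0,0.001,-1.8,1.3,0.1,0,0,0.001,-1.8,1.3,0.1,0,0,0.001,-1.8,1.3,0.1,0,0,0.001,-1.8,1.3,0.1,0,0,0.001],
)

```text
clock: 24.82
ee_pos: [0.4857, -0.3082, 0.0916]
tcp_rot: [3.121, 0.358, -0.0]
force: [0.5, 0.0, -1.7]
gripper_width: 0.273
gripper_force: 49.2
```

```bash
python3 tgt.py; python3 - <<'E'
from h import *
s=env.state();print(s['clock'],s['force'],abs(s['qvel']).max(),s['gripper_width'])
# cell top edges as seen by the wrist camera vs expectation, beneath the gripper
w=cam('wrist');g=cv2.cvtColor(grab_frame('wrist'),cv2.COLOR_RGB2GRAY)
from tgt import Rf
M=Rf.as_matrix();C=np.array([.4845,-.3085,.105])
p=proj(w,[C+M@[a*.022,b*.012,-.03] for a in(1,-1) for b in(-1,1)]);print('top-face corners',p.round(1).tolist())
u=int(p[:2,0].mean());v=int(p[:2,1].mean());print(u,v,g[v-25:v+30,u].tolist())
E
```

```text
24.825 [-0.1   0.53  0.72  1.98 -0.48  0.8  -0.44] [ 0.51333887  0.04862461 -1.72613924]
(array([ 1.000e-01,  0.000e+00, -1.501e+02]), array([ 0.    ,  0.0001, -0.0002])) (array([ 0.1,  0. , -0.1]), array([ 0.    ,  0.0001, -0.0002]))
24.825 [ 0.51333887  0.04862461 -1.72613924] 0.0018548022331274403 0.27294348991642864
top-face corners [[273.8, 283.4], [348.7, 283.4], [278.4, 389.3], [344.8, 389.3]]
311 283 [96, 96, 95, 95, 95, 93, 98, 95, 95, 93, 95, 96, 95, 95, 95, 94, 95, 93, 90, 93, 87, 122, 157, 163, 160, 162, 160, 126, 88, 97, 113, 119, 116, 84, 51, 60, 65, 62, 65, 65, 65, 63, 62, 65, 65, 66, 62, 67, 66, 67, 65, 64, 65, 64, 65]
```

The wrist view puts the cell about 1.5 mm towards +x of where I expected, so I split the difference.

Request:
drive_tool(
  increments=[-0.8,0,0,0,0,0,-0.8,0,0,0,0,0,-0.8,0,0,0,0,0,-0.8,0,0,0,0,0,-0.8,0,0,0,0,0,-0.8,0,0,0,0,0,-0.8,0,0,0,0,0,-0.8,0,0,0,0,0],
)

```text
clock: 25.88
ee_pos: [0.4849, -0.3084, 0.0916]
tcp_rot: [3.121, 0.358, -0.0]
force: [0.1, -0.3, -0.6]
gripper_width: 0.271
gripper_force: 49.2
```

```bash
python3 tgt.py; python3 -c "
from rig import env
print(env.close_job())"
```

```text
25.875 [-0.09  0.53  0.72  1.98 -0.48  0.8  -0.44] [ 0.12340934 -0.33732119 -0.64750333]
(array([   0.9,    0. , -150.1]), array([ 0.    ,  0.0001, -0.0001])) (array([ 0.9,  0. , -0.1]), array([ 0.    ,  0.0001, -0.0001]))
the job is handed in; nothing more can be done
None
```

The job is handed in at 25.9 s: the scanner was held on the label for over a second and put back home, and the longest cell is held by its frosted sides at the middle of the light path, placed to within about 2 mm; the label leaned away from the robot and the cells' windows faced along the tray, unlike the text, so I followed the images on both.

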